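# Lock the grinding cup on the bench mill and switch it on

## Robot

A 6-joint arm with a two-finger parallel gripper is mounted at the origin on the work surface. World frame = base frame: x ahead of the robot, y to its left, z up, the work surface at z = 0. Lengths are in m, angles in rad, forces in N, time in s.
With the tool pointing down it reaches from about 0.35 to 0.725 m from the base axis. Payload 4.3 kg.
Tool frame: the origin (TCP) lies at the very end of the fingers, on their centre line; the grasp point (between the pads) lies 19 mm behind it (manip.grip_point_offset is the z of the grasp point in the tool frame, in m); z points along the fingers, x is the direction in which the jaws open and shut, and the axes are right-handed (so a half turn about z gives the same grasp; the last joint's range is limited). The gripper opens to 85 mm and grips with 20 to 120 N. Pads are 22 mm wide; open, the fingers measure 114 mm over their backs; the gripper's body (76 mm by 85 mm) begins 54 mm behind the grasp point. The pads swing forward as they close: fully open they stand 13 mm farther back than shut.
Start: joints at [-1.446, 0.377, 0.081, 1.274, 0, 1.46], TCP at [0.134, -0.559, 0.231] pointing down, gripper open.
Joint ranges: [-2.72, 2.72], [-0.84, 1.66], [-1.02, 1.22], [-1.77, 2.12], [-1.37, 1.28], [-3.14, 3.14]. Speed limits (rad/s): [2.57, 2.57, 3.14, 3.14, 3.14, 3.14].

## Interface

Orientations are given as a rotation vector (axis times angle).
In Python, from plant import manip gives the robot as it stands.
- The arm moves only by the shell command python3 -m handwheel 'ROWS' [FORCE]. ROWS is text: rows parted by semicolons, each of 7 numbers parted by spaces: the shift along the world's x, y, z in m, then the turn, a rotation vector about the world's x, y, z in rad, then the finger opening in m, from 0 to 0.0854. A call has 1 to 20 rows; each row shifts and turns the commanded pose from where the row before left it; what a row does not reach is not made up. A row lasts 1/12 s, in which the tool goes at most 41.7 mm and 7.16 degrees, less where a joint would pass 70% of its speed; a pose out of reach is approached as far as the arm can. A call is refused whole if a number of a shift passes 0.0417 or a number of a turn 0.125, either way. A call with a gripper value outside its range is refused whole. The fingers move at their own pace and stop on an object; FORCE is the grip in N (left out, the last holds). Time passes only in rows, so rows that do not move let the fingers close. It gives the time, the measured TCP pose, the force and the opening at its end, in the units of the state.
- manip.observe(): the state, without advancing time (a new reading comes with each control period).
- manip.camera(name): name is "side" or "top"; returns the picture (480x640x3 uint8, red, green, blue); there is no depth.
- manip.camera_model(name): a dict with "mtx" (3x3 intrinsics, pixels), "extrinsics" (4x4, takes a point from world to camera coordinates). Camera axes: x right, y up, looking along -z (the intrinsics and any distortion apply to the point x, -y, -z); pixel columns grow to the right and rows downward; lengths in m; the calibration is good to about 2 mm. A picture is of the moment at which its call begins. camera_model takes no time and is no camera call.
- manip.close_job(): hands the job in, once; it reports no verdict.
The state is a dict: "t": time; "joint_positions": joint angles; "joint_velocities": joint speeds; "joint_torque": joint torques, N m; "ee_pos": TCP position; "tcp_rot": TCP orientation; "wrist_force": force on the tool from outside, world axes, zero at the start; "ft_torque": the same for the moment, N m; "grip_width": finger opening in m.
Only numpy, scipy, OpenCV 4.12 (cv2) and the standard library are available. Lean on these libraries where they do the work, as an engineer would, in place of code of your own. Each camera call takes 0.05 s, during which the arm holds its last target.

## Task

Fit the grinding cup (the one with the bar handle) on the mill: let its lugs into the slots of the mount, push it down against the spring and twist it clockwise, a little under a quarter turn, until it springs up locked. Only then switch the mill on by throwing its toggle lever fully over, away from the robot's side, to the other end. Never tip the cup over, and leave the two plain jars and the tube rack where they stand.

Things in the scene. Friction and masses are not known exactly. Their poses are not given: they have to be found in the camera images.
- cup: Grinding cup, loose, upright among the jars: white round body 62 mm across, 118 mm tall, 0.25-0.45 kg. Origin: centre of underside; x along the bar handle, z up. Foot: steel stub 44 mm across, z = 0 to 21 mm, two opposite lugs along +x and -x (same if turned half round), 10 mm wide, z = 0 to 7 mm, out to 34 mm from the axis. Above the stub a black flange 76 mm across, with a rib over each lug.
- cup_bar (a point): Centre of the top face of the cup's handle, 118 mm above its underside: a plain aluminium bar 64 mm long (cup x, parallel to the lugs), 22 mm wide (cup y), standing 30 mm up from the black lid (68 mm across, top 88 mm above the underside). Pinch it across the 22 mm.
- mill: Bench mill, a fixed white box 190 mm (x) by 290 mm (y), 70 mm high, placed and turned differently each time. Origin on the bench; x from its front (robot side at yaw 0) to its back, y to its left, z up. On top: the round bayonet mount at the left, the toggle lever at the right.
- mount (a point): Centre of the upper face of the mill's mount, a 100 mm round turret, 105 mm above the bench; axes as the mill's. Its 6 mm steel plate has a 47 mm hole with two opposite slots, 14 mm wide, out to 40 mm from the axis; the slot line is turned 80 degrees counter-clockwise, seen from above, from x. Locked: cup x parallel to this x (either way round), cup underside 13 mm below this face.
- plunger (a joint): Spring plunger in the mount, m pressed in: 0 = its face 4 mm below the mount's upper face (5 N to start, then 0.7 N per mm). To turn, the cup's underside must be 17 to 21 mm below that face (joint 0.013 to 0.017; at most 17 N; at 21 mm its flange lies on the mount). It turns clockwise only: 80 degrees, end stop 3 degrees later; let up, the lugs rise 4 mm into pockets (joint 0.009).
- switch (a joint): Toggle lever of the mill, rad: 0 = leaning 0.5 rad to the mill's front (-x), 1.0 = leaning 0.5 rad to its back (on). Starts between 0 and 0.2, turns with light friction (about 1 N at the tip), stays where left.
- switch_tip (a point): Centre of the black ball, 26 mm across, at the end of the toggle lever (steel rod 10 mm thick, 80 mm from pivot to ball centre). The pivot is 160 mm to the mill's right (-y) of the mount's axis, same mill x, 92 mm above the bench, on a block 70 x 50 mm whose top is 95 mm above the bench. The lever swings in the mill's x-z plane.
- jar_a: Plain white jar with flat round black lid, 82 mm across, 79 mm tall, no handle; leave alone. Origin: centre of its underside.
- jar_b: Second jar, same as the first; leave alone.
- rack: Grey tube rack, 70 x 180 mm, 63 mm tall with its tubes, beyond the mill; leave alone. Origin: centre of its underside.

How it is judged:
By the outcome, as a careful person would: the job done as asked, in the order asked, and still so for the second after the job is handed in, with the robot touching nothing.
It also fails if it takes over 64 s, if anything falls off the work surface, if the arm or the gripper's body presses on something with over 40 N, if the wrist force passes 120 N, or if a joint passes its speed limit or range.

## Working session

There is one attempt and no reset: what is moved stays moved. The work goes in short steps, Python scripts to look and compute and a shell command to move; the robot and the scene stay as the last step left them, time stands still between calls to the robot, and variables do not carry over. Pictures are saved under pics/ and viewed, and the job is handed in when it is done.

```bash
ls; mkdir -p pics
python3 - <<'E'
from plant import manip
import cv2
for n in ("top","side"):
    im=manip.camera(n); cv2.imwrite(f"pics/{n}0.png",im[:,:,::-1])
    m=manip.camera_model(n); print(n,m)
print(manip.observe(), manip.grip_point_offset)
E
```

```text
pics
top {'mtx': array([[555.59129975,   0.        , 321.72245091],
       [  0.        , 555.59129975, 233.39518562],
       [  0.        ,   0.        ,   1.        ]]), 'extrinsics': array([[-1.40768917e-02, -9.99893904e-01, -3.74447302e-03,
         6.02466685e-02],
       [ 9.76640103e-01, -1.45523721e-02,  2.14388287e-01,
        -6.53422683e-01],
       [-2.14420033e-01, -6.39081805e-04,  9.76741338e-01,
        -1.02677644e+00],
       [ 0.00000000e+00,  0.00000000e+00,  0.00000000e+00,
         1.00000000e+00]])}
side {'mtx': array([[438.19185739,   0.        , 319.47073819],
       [  0.        , 438.19185739, 247.84365999],
       [  0.        ,   0.        ,   1.        ]]), 'extrinsics': array([[-0.91218054, -0.40973179,  0.00682017,  0.59501011],
       [ 0.25531233, -0.55522289,  0.79154479, -0.24281447],
       [-0.32053436,  0.72377303,  0.61107309, -0.61630734],
       [ 0.        ,  0.        ,  0.        ,  1.        ]])}
{'t': 0.1, 'joint_positions': array([-1.44628620e+00,  3.78012673e-01,  7.97432628e-02,  1.27441331e+00,
        2.31468476e-05,  1.46044310e+00]), 'joint_velocities': array([ 0.00099101, -0.00334648,  0.00334126, -0.00096597,  0.00068195,
       -0.00108789]), 'joint_torque': array([ 1.12665799e-03, -4.64691854e+01,  2.70583677e+01,  1.20394706e-02,
       -3.79288567e-04, -6.02454321e-06]), 'ee_pos': array([ 0.13371613, -0.55861613,  0.23043509]), 'tcp_rot': array([-2.46535717e+00,  1.94504263e+00,  2.08361605e-03]), 'wrist_force': array([-0.24574211,  0.53749447, -0.4287052 ]), 'ft_torque': array([ 0.05385103, -0.04383829,  0.03919779]), 'grip_width': 0.0850815667092311} -0.0187
```

View pics/top0.png

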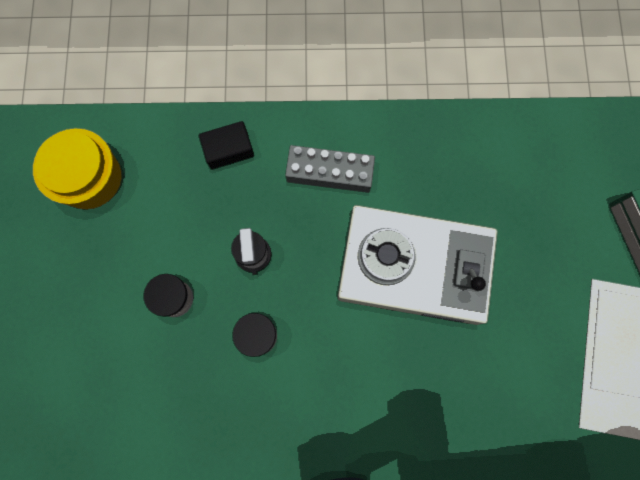

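View pics/side0.png

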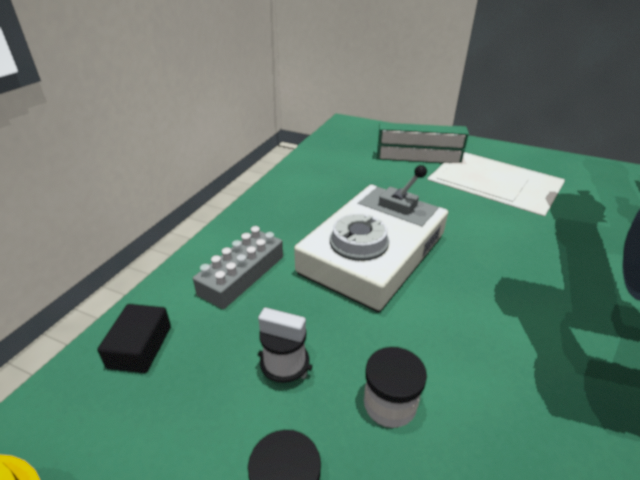

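The top view shows the cup bar at about (247,245), mount (388,255), lever ball (478,284), and the jars at (167,295) and (255,335). I'll zoom in to measure them.

```bash
cat > h.py <<'E'
import numpy as np, cv2
from plant import manip
C={n:manip.camera_model(n) for n in("top","side")}
def proj(n,P):
    P=np.atleast_2d(P).astype(float);E=C[n]["extrinsics"];q=P@E[:3,:3].T+E[:3,3]
    q=q*[1,-1,-1];u=q@C[n]["mtx"].T;return u[:,:2]/u[:,2:]
def ray(n,uv):
    E=C[n]["extrinsics"];R=E[:3,:3];o=-R.T@E[:3,3]
    d=np.linalg.solve(C[n]["mtx"],[uv[0],uv[1],1.])*[1,-1,-1];return o,R.T@d
def back(n,uv,z):
    o,d=ray(n,uv);return o+d*(z-o[2])/d[2]
def tri(a,b):
    o1,d1=ray("top",a);o2,d2=ray("side",b)
    s=np.linalg.lstsq(np.c_[d1,-d2],o2-o1,rcond=None)[0]
    p,q=o1+s[0]*d1,o2+s[1]*d2;return (p+q)/2,np.linalg.norm(p-q)
def crop(im,x0,y0,x1,y1,f,fn):
    cv2.imwrite(fn,cv2.resize(im[y0:y1,x0:x1,::-1],None,fx=f,fy=f,interpolation=cv2.INTER_CUBIC))
E
python3 - <<'E'
import cv2
from h import *
t=cv2.imread("pics/top0.png")[:,:,::-1];s=cv2.imread("pics/side0.png")[:,:,::-1]
crop(t,220,215,290,285,8,"pics/t_cup.png");crop(t,335,195,505,325,4.7,"pics/t_mill.png")
crop(s,250,300,325,390,6,"pics/s_cup.png");crop(s,290,155,460,305,4,"pics/s_mill.png")
E
```

```text
(no output)
```

View pics/t_cup.png

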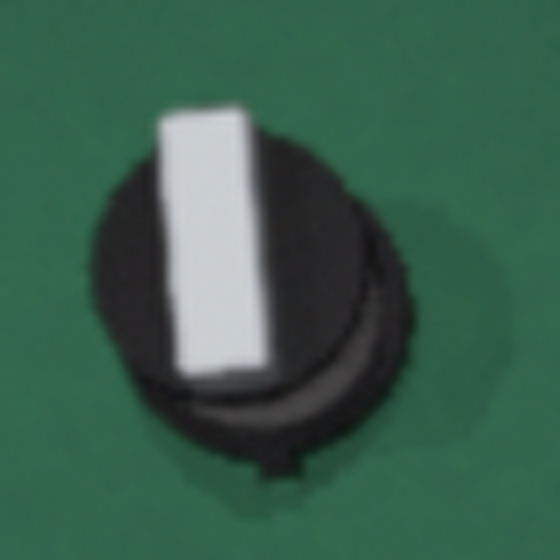

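View pics/t_mill.png

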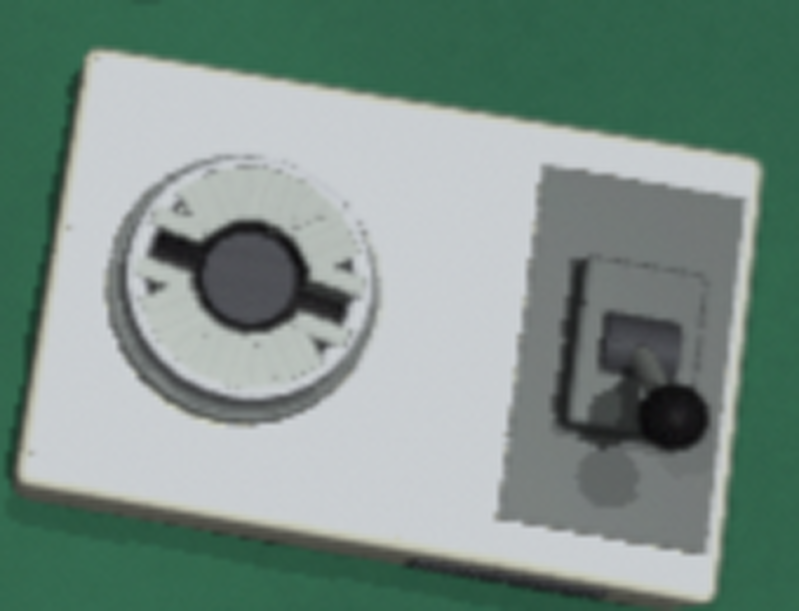

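View pics/s_cup.png

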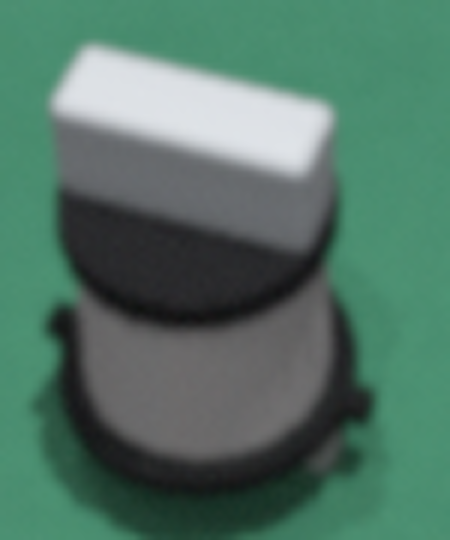

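View pics/s_mill.png

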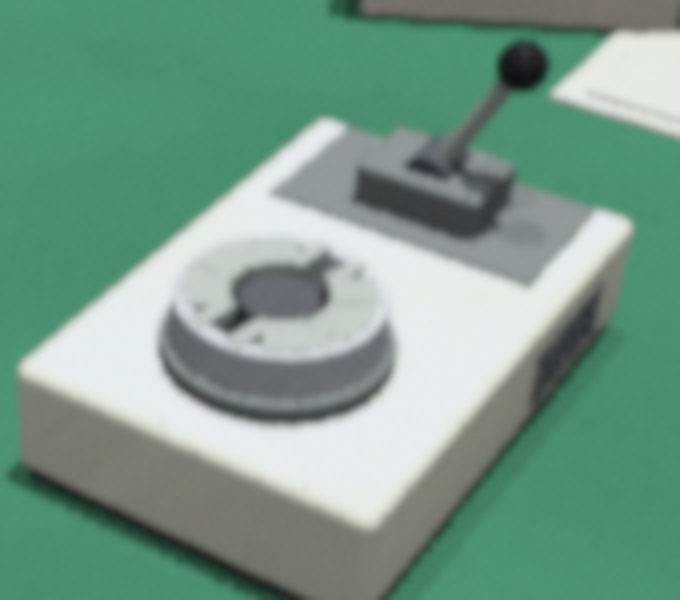

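```bash
cat > fit.py <<'E'
from h import *
from scipy.optimize import least_squares
def un(p,x0,y0,f): return (np.array(p,float)+.5)/f-.5+[x0,y0]
T=lambda p:un(p,335,195,4.7); S=lambda p:un(p,290,155,4)
tc=T([(90,50),(760,160),(713,602),(18,487)]); sc=S([(20,370),(325,120),(632,225),(375,525)])
loc=np.array([(.095,.145),(.095,-.145),(-.095,-.145),(-.095,.145)])
def rect(p,l,z):
    c,s=np.cos(p[2]),np.sin(p[2]);return np.c_[l@np.array([[c,s],[-s,c]])+p[:2],np.full(len(l),z)]
for nm,use in(("both","ts"),("top","t"),("side","s")):
    f=lambda p:np.concatenate(([(proj("top",rect(p,loc,.07))-tc).ravel()] if "t" in use else [])+([(proj("side",rect(p,loc,.07))-sc).ravel()] if "s" in use else []))
    r=least_squares(f,[.5,-.2,0]);print("mill",nm,r.x,np.degrees(r.x[2]),np.abs(r.fun).max())
m,mside=T((250,277)),S((284,297))
print("mount",back("top",m,.105),back("side",mside,.105),tri(m,mside))
a,b=back("top",T((150,243)),.105),back("top",T((350,305)),.105);print("slot",(a+b)/2,np.degrees(np.arctan2(*(a-b)[1::-1])),np.linalg.norm(a-b))
a,b=back("side",S((231,322)),.105),back("side",S((330,262)),.105);print("slot side",(a+b)/2,np.degrees(np.arctan2(*(a-b)[1::-1])),np.linalg.norm(a-b))
tb=un([(160,113),(245,107),(270,367),(180,377)],220,215,8)
sb=un([(90,43),(333,103),(310,178),(50,108)],250,300,6)
# bar: top order: (far x, left y),(far x,right),(near,right),(near,left)
L=np.array([(.032,.011),(.032,-.011),(-.032,-.011),(-.032,.011)])
so=sb[[3,0,1,2]]
for nm,use in(("both","ts"),("top","t"),("side","s")):
    f=lambda p:np.concatenate(([(proj("top",rect(p,L,.118))-tb).ravel()] if "t" in use else [])+([(proj("side",rect(p,L,.118))-so).ravel()] if "s" in use else []))
    r=least_squares(f,[.5,.15,0]);print("bar",nm,r.x,np.degrees(r.x[2]),np.abs(r.fun).max())
print("ball",tri(T((673,416)),S((522,66))))
for u in((167,295),(255,335)):print("jar",back("top",u,.079))
E
python3 fit.py
```

```text
mill both [ 0.5929574  -0.13772319 -0.18232473] -10.446437652609879 1.9235262868106133
mill top [ 0.59300511 -0.13730556 -0.1815496 ] -10.402025879388374 1.1367844828965872
mill side [ 0.59304723 -0.13875675 -0.18341972] -10.50917567667399 1.9322333767651116
mount [ 0.60576175 -0.07403881  0.105     ] [ 0.6034295  -0.07236919  0.105     ] (array([ 0.60505831, -0.07438281,  0.10353494]), np.float64(0.0019404716285553122))
slot [ 0.60702781 -0.07397868  0.105     ] 71.53567035546158 0.0840267715626145
slot side [ 0.60594307 -0.07620209  0.105     ] 68.85058788936149 0.0686110996865281
bar both [0.62414291 0.19198597 0.09923764] 5.685897949837046 1.1164967510228507
bar top [0.62448176 0.19301896 0.09700292] 5.557858109575233 0.48949395385980665
bar side [0.62415635 0.19116351 0.10130347] 5.80426140204677 1.3650501721946284
ball (array([ 0.53973718, -0.22393244,  0.16387611]), np.float64(1.5301865250800266e-05))
jar [0.53602225 0.34896238 0.079     ]
jar [0.45815006 0.17937349 0.079     ]
```

```bash
cat > ov.py <<'E'
from h import *
def circ(c,r,z,n=60):
    a=np.linspace(0,2*np.pi,n);return np.c_[c[0]+r*np.cos(a),c[1]+r*np.sin(a),np.full(n,z)]
def draw(src,cam,box,f,curves,fn):
    im=cv2.imread(src);x0,y0,x1,y1=box
    c=cv2.resize(im[y0:y1,x0:x1],None,fx=f,fy=f,interpolation=cv2.INTER_CUBIC)
    for P,col in curves:
        u=((proj(cam,P)-[x0,y0]+.5)*f-.5)*8
        cv2.polylines(c,[np.round(u).astype(np.int32)],False,col,1,cv2.LINE_AA,3)
    cv2.imwrite(fn,c)
def rct(p,hx,hy,z):
    c,s=np.cos(p[2]),np.sin(p[2]);l=np.array([(hx,hy),(hx,-hy),(-hx,-hy),(-hx,hy),(hx,hy)])
    return np.c_[l@np.array([[c,s],[-s,c]])+p[:2],np.full(5,z)]
E
python3 - <<'E'
from ov import *
R=(0,0,255);B=(255,0,0)
m=(.6055,-.0738);ml=(.593,-.1375,-.182)
cv=[(circ(m,.05,.105),R),(circ(m,.0235,.105),R),(rct(ml,.095,.145,.07),B),(rct((*m,-.182+np.radians(80)),.04,.007,.105),B)]
draw("pics/top0.png","top",(335,195,505,325),4.7,cv,"pics/ov_t.png")
draw("pics/side0.png","side",(290,155,460,305),4,cv,"pics/ov_s.png")
b=(.6243,.192,.099)
cv=[(rct(b,.032,.011,.118),R),(circ(b,.034,.088),B),(circ(b,.038,.021),B)]
draw("pics/top0.png","top",(220,215,290,285),8,cv,"pics/ov_tc.png")
draw("pics/side0.png","side",(250,300,325,390),6,cv,"pics/ov_sc.png")
E
python3 - <<'E'
import cv2,numpy as np
a=[cv2.imread(f"pics/ov_{k}.png") for k in("tc","sc")]
a=[cv2.resize(x,(400,int(x.shape[0]*400/x.shape[1]))) for x in a]
h=max(x.shape[0] for x in a)
cv2.imwrite("pics/ov_c.png",np.hstack([np.pad(x,((0,h-x.shape[0]),(0,0),(0,0))) for x in a]))
E
```

```text
(no output)
```

View pics/ov_t.png

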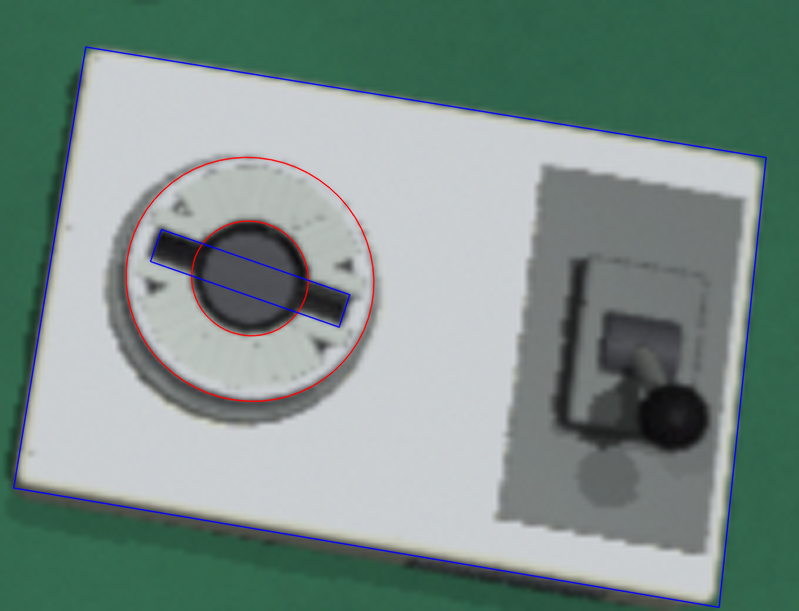

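View pics/ov_s.png

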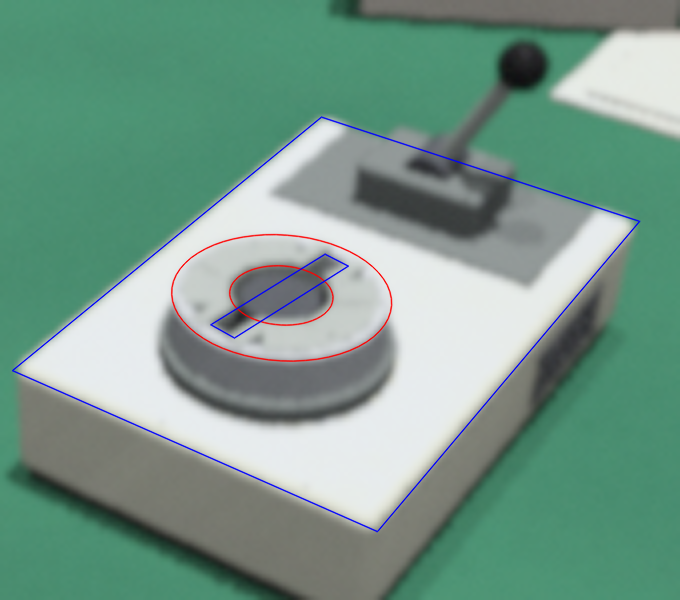

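View pics/ov_c.png

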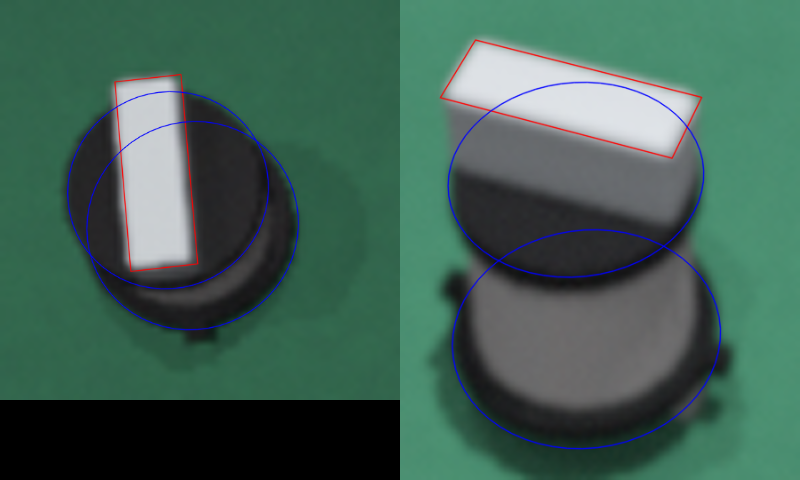

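Top-view overlays match to about 1 px. Mount is at about (0.6055, -0.0738) and mill yaw is -10.4°. Cup is at (0.6243, 0.192) with yaw 5.6°. Both fit the stated sizes. The grasp jaw yaw will be about 95.6°, which keeps joint 6 within its range for the insertion and the twist.

```bash
cat > st.py <<'E'
from h import *
from scipy.spatial.transform import Rotation as Ro
o=manip.observe();R=Ro.from_rotvec(o["tcp_rot"]).as_matrix()
print("t %.2f"%o["t"],"ee",o["ee_pos"].round(4),"yaw %.2f"%np.degrees(np.arctan2(R[1,0],R[0,0])),"zax",R[:,2].round(4),"F",o["wrist_force"].round(1),"M",o["ft_torque"].round(2),"w %.4f"%o["grip_width"],"q",np.degrees(o["joint_positions"]).round(0))
E
python3 -m handwheel '.0204 .0313 0 0 0 .125 .085;.0204 .0313 0 0 0 .125 .085;.0204 .0313 0 0 0 .125 .085;.0204 .0313 0 0 0 .125 .085;.0204 .0313 0 0 0 .125 .085;.0204 .0313 0 0 0 .125 .085;.0204 .0313 0 0 0 .125 .085;.0204 .0313 0 0 0 .125 .085;.0204 .0313 0 0 0 .125 .085;.0204 .0313 0 0 0 .125 .085;.0204 .0313 0 0 0 .125 .085;.0204 .0313 0 0 0 .125 .085;.0204 .0313 0 0 0 .125 .085;.0204 .0313 0 0 0 .125 .085;.0204 .0313 0 0 0 .125 .085;.0204 .0313 0 0 0 .125 .085;.0204 .0313 0 0 0 .125 .085;.0204 .0313 0 0 0 .125 .085;.0204 .0313 0 0 0 .125 .085;.0204 .0313 0 0 0 .125 .085' 60; python3 st.py
```

```text
t: 1.77
ee_pos: [0.5421, 0.0686, 0.2309]
tcp_rot: [-2.618, -1.735, 0.001]
wrist_force: [1.1, -0.5, 0.3]
grip_width: 0.085
t 1.77 ee [0.5421 0.0686 0.2309] yaw 67.07 zax [-8.e-04 -1.e-04 -1.e+00] F [ 1.1 -0.5  0.3] M [-0.06 -0.02 -0.01] w 0.0850 q [ 1. 18. -0. 72. -0. 23.]
```

```bash
python3 -m handwheel '.0205 .0305 0 0 0 .124 .085;.0205 .0305 0 0 0 .124 .085;.0205 .0305 0 0 0 .124 .085;.0205 .0305 0 0 0 .124 .085;0 0 0 0 0 0 .085;0 0 0 0 0 0 .085;0 0 0 0 0 0 .085' ; python3 st.py
```

```text
t: 2.35
ee_pos: [0.6232, 0.1885, 0.2306]
tcp_rot: [-2.12, -2.317, 0.003]
wrist_force: [0.2, 0.1, -0.2]
grip_width: 0.0854
t 2.35 ee [0.6232 0.1885 0.2306] yaw 95.07 zax [-1.7e-03 -7.0e-04 -1.0e+00] F [ 0.2  0.1 -0.2] M [ 0.05 -0.07  0.01] w 0.0854 q [11. 31. 20. 79. -0.  6.]
```

```bash
python3 -m handwheel '.0011 .0035 -.015 0 0 .009 .085;0 0 -.03 0 0 0 .085;0 0 -.03 0 0 0 .085;0 0 -.025 0 0 0 .085;0 0 -.02 0 0 0 .085;0 0 -.012 0 0 0 .085;0 0 -.006 0 0 0 .085;0 0 0 0 0 0 .085;0 0 0 0 0 0 .085' ; python3 st.py
python3 - <<'E'
from h import *
t=manip.camera("top");s=manip.camera("side")
cv2.imwrite("pics/top1.png",t[:,:,::-1]);cv2.imwrite("pics/side1.png",s[:,:,::-1])
crop(s,200,240,360,400,4,"pics/s1.png")
E
```

```text
t: 3.1
ee_pos: [0.6248, 0.1914, 0.0943]
tcp_rot: [2.111, 2.326, 0.001]
wrist_force: [0.4, 0.0, -1.2]
grip_width: 0.085
t 3.10 ee [0.6248 0.1914 0.0943] yaw 95.55 zax [ 5.e-04  1.e-04 -1.e+00] F [ 0.4  0.  -1.2] M [-0.    0.01 -0.09] w 0.0850 q [11. 34.  5. 60.  0.  6.]
```

View pics/s1.png

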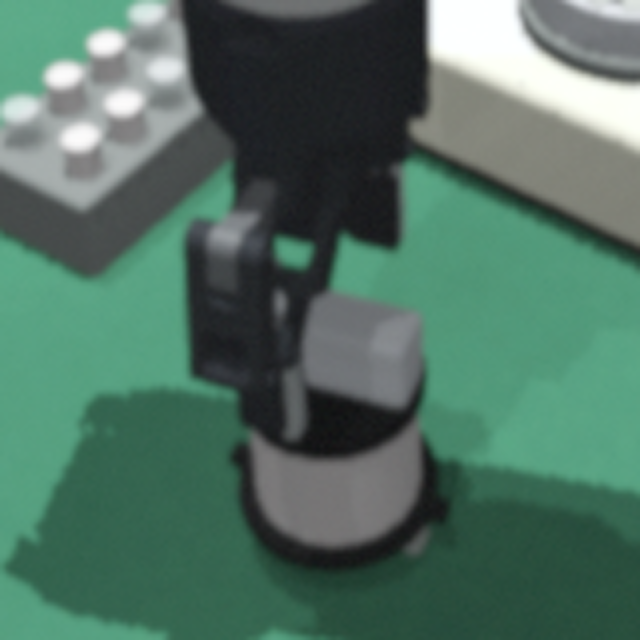

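The fingers straddle the bar. Closing now.

```bash
python3 -m handwheel '0 0 0 0 0 0 0;0 0 0 0 0 0 0;0 0 0 0 0 0 0;0 0 0 0 0 0 0;0 0 0 0 0 0 0;0 0 0 0 0 0 0;0 0 0 0 0 0 0;0 0 0 0 0 0 0' 90; python3 st.py
```

```text
t: 3.87
ee_pos: [0.6253, 0.1923, 0.0937]
tcp_rot: [2.109, 2.327, 0.001]
wrist_force: [0.2, -1.1, 3.1]
grip_width: 0.0201
t 3.87 ee [0.6253 0.1923 0.0937] yaw 95.63 zax [ 9.e-04  1.e-04 -1.e+00] F [ 0.2 -1.1  3.1] M [-0.07 -0.02  0.04] w 0.0201 q [12. 34.  5. 60. -0.  6.]
```

```bash
python3 -m handwheel '0 0 .01 0 0 0 0;0 0 .02 0 0 0 0;0 0 .03 0 0 0 0;0 0 .03 0 0 0 0;0 0 .03 0 0 0 0;0 0 .02 0 0 0 0;0 0 0 0 0 0 0;0 0 0 0 0 0 0;0 0 0 0 0 0 0' ; python3 st.py
```

```text
t: 4.62
ee_pos: [0.6238, 0.1921, 0.2311]
tcp_rot: [-2.108, -2.326, 0.004]
wrist_force: [-0.2, -0.4, -4.3]
grip_width: 0.0203
t 4.62 ee [0.6238 0.1921 0.2311] yaw 95.63 zax [-3.5e-03 -5.0e-04 -1.0e+00] F [-0.2 -0.4 -4.3] M [-0.01  0.05  0.05] w 0.0203 q [12. 32. 20. 79.  0.  6.]
```

```bash
python3 -m handwheel '-.001 -.015 0 0 0 .06 0;-.002 -.029 0 0 0 .117 0;-.002 -.029 0 0 0 .117 0;-.002 -.029 0 0 0 .117 0;-.002 -.029 0 0 0 .117 0;-.002 -.029 0 0 0 .117 0;-.002 -.029 0 0 0 .117 0;-.002 -.029 0 0 0 .117 0;-.002 -.029 0 0 0 .117 0;-.001 -.019 0 0 0 .121 0;0 0 0 0 0 0 0;0 0 0 0 0 0 0;0 0 0 0 0 0 0;0 0 0 0 0 0 0' ; python3 st.py;  python3 - <<'E'
from h import *
t=manip.camera("top");s=manip.camera("side")
cv2.imwrite("pics/top2.png",t[:,:,::-1]);cv2.imwrite("pics/side2.png",s[:,:,::-1])
crop(s,290,125,450,285,5,"pics/s2.png");s
crop(t,330,190,460,290,6,"pics/t2.png")
E
```

```text
t: 5.78
ee_pos: [0.6062, -0.0726, 0.2321]
tcp_rot: [-0.555, -3.09, -0.001]
wrist_force: [0.4, -0.3, -3.6]
grip_width: 0.0206
t 5.78 ee [ 0.6062 -0.0726  0.2321] yaw 159.65 zax [-0.0024  0.001  -1.    ] F [ 0.4 -0.3 -3.6] M [-0.03 -0.01  0.02] w 0.0206 q [-13.  26.  12.  76.   0. -82.]
```

View pics/s2.png

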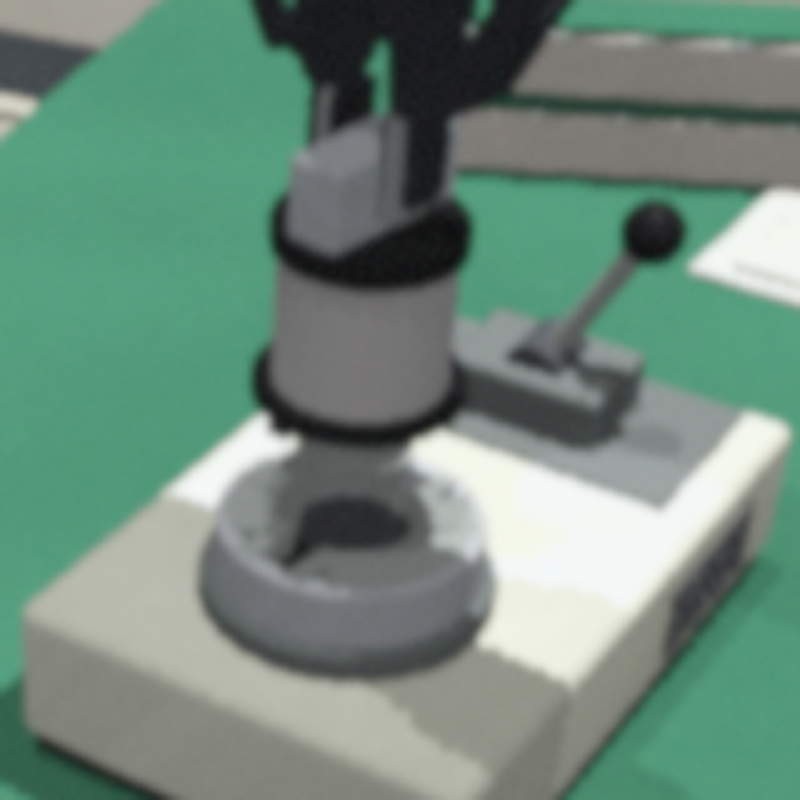

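View pics/t2.png

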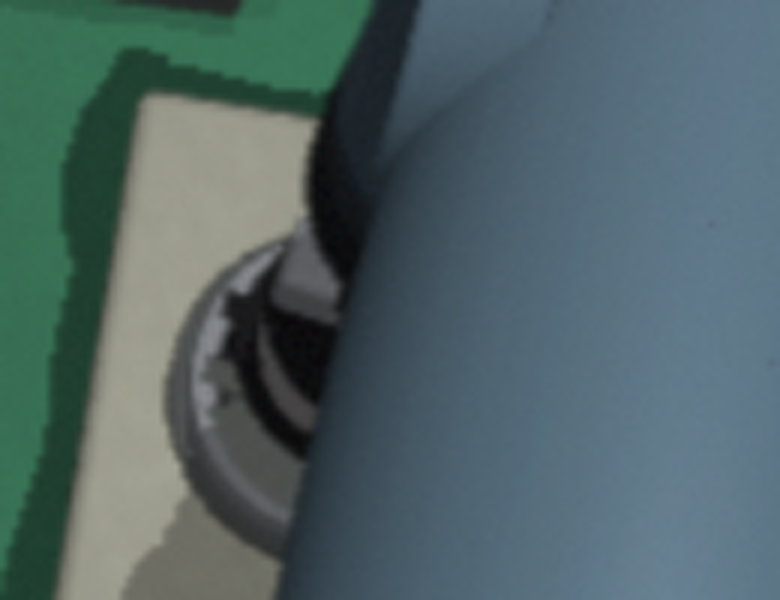

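Run:
```python
from ov import *
R=(0,0,255);B=(255,0,0)
m=(.6055,-.0738);c=(.6059,-.0735);y=np.radians(69.6);z=.1384
cv=[(circ(m,.05,.105),R),(circ(m,.0235,.105),R),(circ(c,.034,z+.088),B),(circ(c,.038,z+.021),B),(rct((*c,y),.032,.011,z+.118),B)]
draw("pics/side2.png","side",(290,125,450,285),5,cv,"pics/ov_s2.png")
draw("pics/top2.png","top",(330,190,460,290),6,cv,"pics/ov_t2.png")
```

```text
(no output)
```

View pics/ov_s2.png

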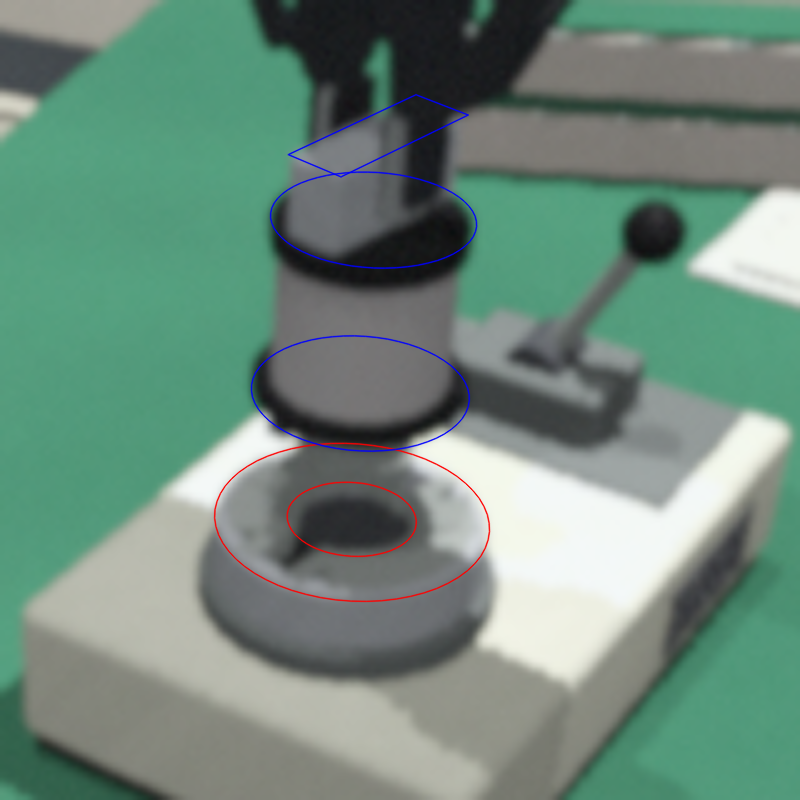

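View pics/ov_t2.png

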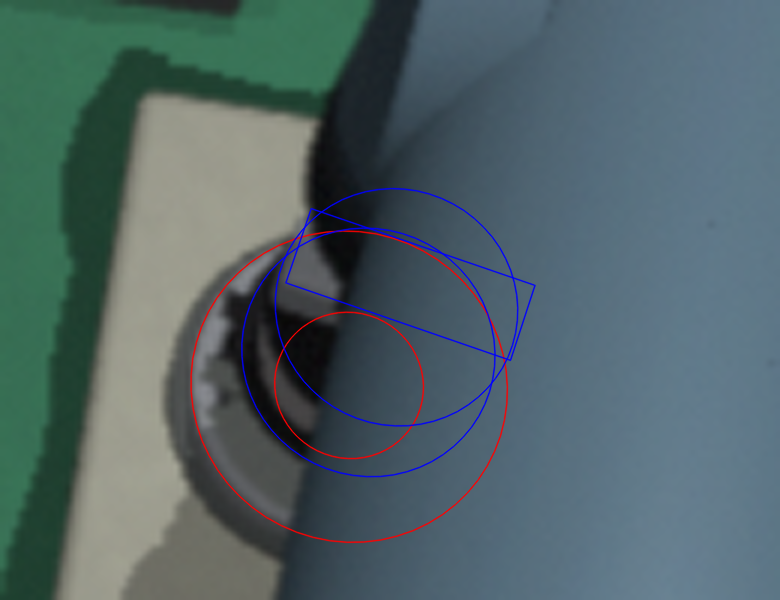

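Cup and mount outlines agree to under 1 px in both views. Lowering until just above the plate, then in small steps with force checks.

```bash
python3 -m handwheel '-.0004 -.0004 -.01 0 0 0 0;0 0 -.01 0 0 0 0;0 0 -.008 0 0 0 0;0 0 -.003 0 0 0 0;0 0 0 0 0 0 0;0 0 0 0 0 0 0;0 0 0 0 0 0 0'; python3 st.py; python3 -m handwheel '0 0 -.002 0 0 0 0;0 0 -.002 0 0 0 0;0 0 -.001 0 0 0 0;0 0 0 0 0 0 0;0 0 0 0 0 0 0';python3 st.py
```

```text
t: 6.47
ee_pos: [0.6067, -0.0742, 0.2028]
tcp_rot: [0.555, 3.092, 0.0]
wrist_force: [0.8, 0.3, -3.2]
grip_width: 0.0204
t 6.47 ee [ 0.6067 -0.0742  0.2028] yaw 159.63 zax [ 6.e-04 -1.e-04 -1.e+00] F [ 0.8  0.3 -3.2] M [-0.03 -0.04  0.01] w 0.0204 q [-13.  26.   8.  71.   0. -83.]
t: 6.88
ee_pos: [0.6064, -0.0742, 0.1973]
tcp_rot: [-0.556, -3.092, -0.0]
wrist_force: [-0.5, 0.2, -4.0]
grip_width: 0.0201
t 6.88 ee [ 0.6064 -0.0742  0.1973] yaw 159.62 zax [-3.e-04  1.e-04 -1.e+00] F [-0.5  0.2 -4. ] M [0.02 0.01 0.02] w 0.0201 q [-13.  26.   7.  71.   0. -83.]
```

```bash
python3 -m handwheel '0 0 -.001 0 0 0 0;0 0 -.001 0 0 0 0;0 0 -.001 0 0 0 0;0 0 0 0 0 0 0;0 0 0 0 0 0 0';python3 st.py;python3 -m handwheel '0 0 -.001 0 0 0 0;0 0 -.001 0 0 0 0;0 0 0 0 0 0 0;0 0 0 0 0 0 0';python3 st.py
```

```text
t: 7.3
ee_pos: [0.6066, -0.0742, 0.1947]
tcp_rot: [0.555, 3.092, -0.0]
wrist_force: [-0.7, -0.4, -0.7]
grip_width: 0.0202
t 7.30 ee [ 0.6066 -0.0742  0.1947] yaw 159.63 zax [ 5.e-04 -1.e-04 -1.e+00] F [-0.7 -0.4 -0.7] M [ 0.02  0.13 -0.  ] w 0.0202 q [-13.  27.   7.  70.   0. -83.]
t: 7.63
ee_pos: [0.6067, -0.0742, 0.1928]
tcp_rot: [0.556, 3.091, -0.0]
wrist_force: [-0.7, 0.5, 2.3]
grip_width: 0.0202
t 7.63 ee [ 0.6067 -0.0742  0.1928] yaw 159.62 zax [ 7.e-04 -1.e-04 -1.e+00] F [-0.7  0.5  2.3] M [0.07 0.35 0.01] w 0.0202 q [-13.  27.   6.  70.   0. -83.]
```

```bash
python3 - <<'E'
from ov import *
s=manip.camera("side");cv2.imwrite("pics/side3.png",s[:,:,::-1])
R=(0,0,255);B=(255,0,0)
m=(.6055,-.0738);c=(.6063,-.0749);y=np.radians(69.6);z=.1928-.0937
cv=[(circ(m,.05,.105),R),(circ(c,.034,z+.088),B),(circ(c,.038,z+.021),B),(rct((*c,y),.032,.011,z+.118),B)]
draw("pics/side3.png","side",(310,155,420,265),7,cv,"pics/ov_s3.png")
crop(s,310,155,420,265,7,"pics/s3.png")
E
python3 st.py
```

```text
t 7.68 ee [ 0.6067 -0.0742  0.1928] yaw 159.63 zax [ 7.e-04 -1.e-04 -1.e+00] F [-1.7 -0.6  2.4] M [0.07 0.37 0.01] w 0.0203 q [-13.  27.   6.  70.   0. -83.]
```

View pics/ov_s3.png

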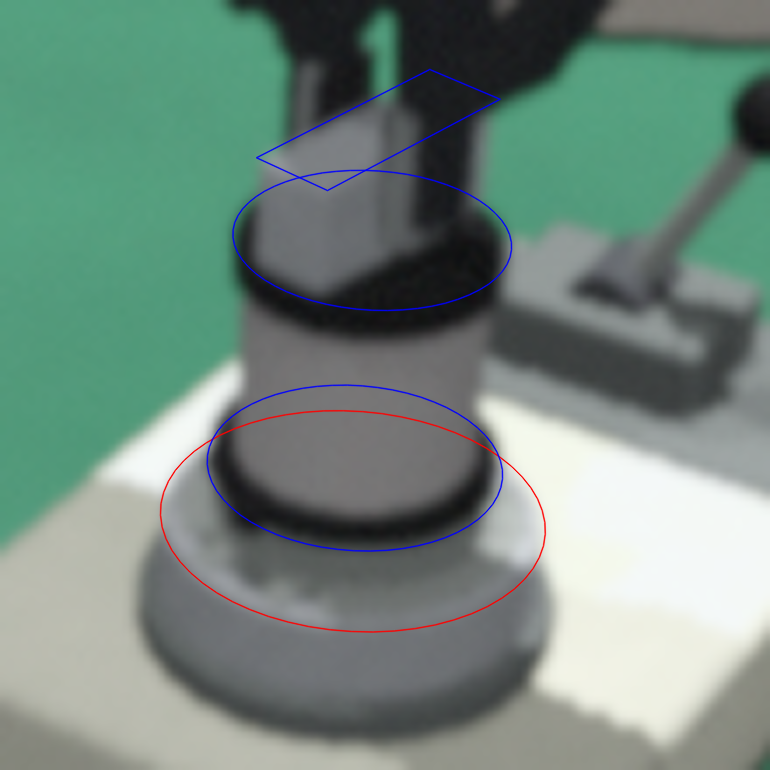

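View pics/s3.png

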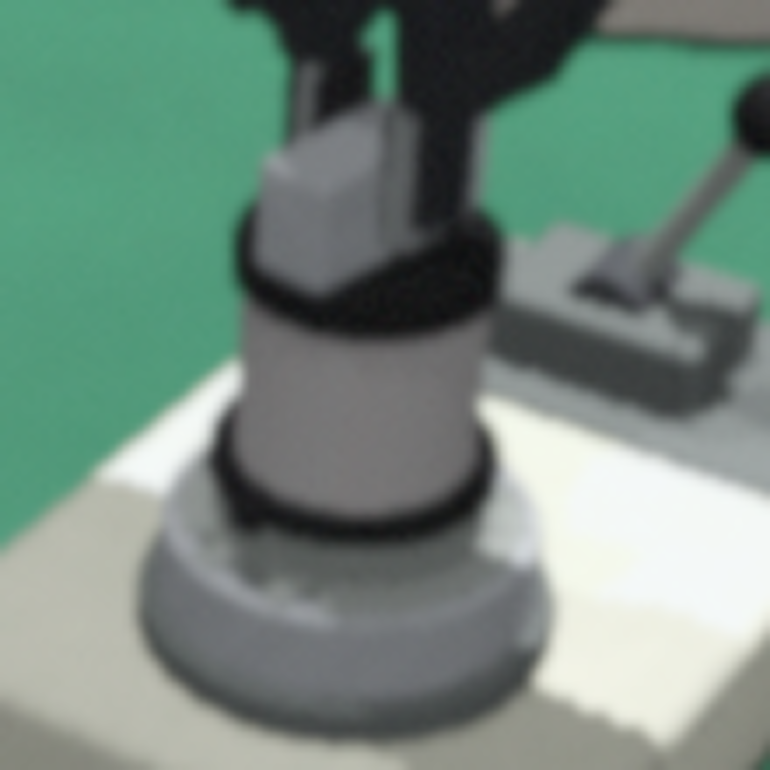

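Underside is about 6 mm below the mount face, and the force equals the spring's. The lateral push of -1.7 N and the moment suggest the cup is touching the hole wall on the +x side, so I'll shift slightly toward -x.

```bash
python3 -m handwheel '-.0007 0 0 0 0 0 0;0 0 0 0 0 0 0;0 0 0 0 0 0 0';python3 st.py;python3 -m handwheel '-.0007 0 0 0 0 0 0;0 0 0 0 0 0 0;0 0 0 0 0 0 0';python3 st.py
```

```text
t: 7.93
ee_pos: [0.6065, -0.0742, 0.1928]
tcp_rot: [0.555, 3.091, 0.0]
wrist_force: [1.6, 0.1, 2.6]
grip_width: 0.0204
t 7.93 ee [ 0.6065 -0.0742  0.1928] yaw 159.63 zax [ 1.6e-03 -1.0e-04 -1.0e+00] F [1.6 0.1 2.6] M [ 0.08 -0.17 -0.05] w 0.0204 q [-13.  26.   6.  70.   0. -83.]
t: 8.18
ee_pos: [0.6061, -0.0743, 0.1929]
tcp_rot: [0.555, 3.09, 0.0]
wrist_force: [2.7, -0.1, 3.0]
grip_width: 0.0205
t 8.18 ee [ 0.6061 -0.0743  0.1929] yaw 159.63 zax [ 2.3e-03 -2.0e-04 -1.0e+00] F [ 2.7 -0.1  3. ] M [ 0.02 -0.84  0.01] w 0.0205 q [-13.  26.   6.  70.   0. -83.]
```

The resistance is the same in both directions, so it's friction on the plunger face. I'll re-centre and press down.

```bash
python3 -m handwheel '.0007 0 -.001 0 0 0 0;0 0 -.002 0 0 0 0;0 0 -.002 0 0 0 0;0 0 -.002 0 0 0 0;0 0 0 0 0 0 0;0 0 0 0 0 0 0';python3 st.py
```

```text
t: 8.68
ee_pos: [0.6064, -0.0742, 0.186]
tcp_rot: [0.555, 3.091, 0.0]
wrist_force: [2.3, 0.7, 8.0]
grip_width: 0.0206
t 8.68 ee [ 0.6064 -0.0742  0.186 ] yaw 159.63 zax [ 1.5e-03 -2.0e-04 -1.0e+00] F [2.3 0.7 8. ] M [ 0.19 -0.42 -0.  ] w 0.0206 q [-13.  27.   6.  69.   0. -83.]
```

```bash
python3 -m handwheel '0 0 -.002 0 0 0 0;0 0 -.002 0 0 0 0;0 0 -.001 0 0 0 0;0 0 0 0 0 0 0;0 0 0 0 0 0 0';python3 st.py
```

```text
t: 9.1
ee_pos: [0.6064, -0.0742, 0.1817]
tcp_rot: [0.555, 3.09, 0.0]
wrist_force: [1.0, 0.8, 10.1]
grip_width: 0.0203
t 9.10 ee [ 0.6064 -0.0742  0.1817] yaw 159.63 zax [ 2.1e-03 -4.0e-04 -1.0e+00] F [ 1.   0.8 10.1] M [ 0.16 -0.06  0.03] w 0.0203 q [-13.  27.   5.  68.   0. -83.]
```

Depth and spring force agree at 17 mm. Two more millimetres, then a first bit of clockwise twist.

```bash
python3 -m handwheel '0 0 -.001 0 0 0 0;0 0 -.001 0 0 0 0;0 0 0 0 0 0 0;0 0 0 0 0 0 0';python3 st.py;python3 -m handwheel '0 0 0 0 0 -.05 0;0 0 0 0 0 -.08 0;0 0 0 0 0 -.08 0;0 0 0 0 0 -.08 0;0 0 0 0 0 0 0;0 0 0 0 0 0 0';python3 st.py
```

```text
t: 9.43
ee_pos: [0.6064, -0.0742, 0.18]
tcp_rot: [0.555, 3.09, 0.0]
wrist_force: [0.6, 1.2, 10.8]
grip_width: 0.0203
t 9.43 ee [ 0.6064 -0.0742  0.18  ] yaw 159.63 zax [ 2.4e-03 -4.0e-04 -1.0e+00] F [ 0.6  1.2 10.8] M [ 0.22  0.05 -0.01] w 0.0203 q [-13.  27.   5.  68.   0. -83.]
t: 9.93
ee_pos: [0.6064, -0.0746, 0.18]
tcp_rot: [0.997, 2.977, -0.0]
wrist_force: [0.3, -0.2, 11.0]
grip_width: 0.0201
t 9.93 ee [ 0.6064 -0.0746  0.18  ] yaw 142.98 zax [ 0.0023 -0.001  -1.    ] F [ 0.3 -0.2 11. ] M [ 0.13 -0.05 -0.07] w 0.0201 q [-13.  27.   5.  68.  -0. -66.]
```

```bash
python3 -m handwheel '0 0 0 0 0 -.085 0;0 0 0 0 0 -.085 0;0 0 0 0 0 -.085 0;0 0 0 0 0 -.085 0;0 0 0 0 0 -.085 0;0 0 0 0 0 -.085 0;0 0 0 0 0 -.085 0;0 0 0 0 0 -.085 0;0 0 0 0 0 -.085 0;0 0 0 0 0 -.085 0;0 0 0 0 0 -.085 0;0 0 0 0 0 0 0;0 0 0 0 0 0 0';python3 st.py;python3 -m handwheel '0 0 0 0 0 -.06 0;0 0 0 0 0 -.06 0;0 0 0 0 0 -.06 0;0 0 0 0 0 0 0;0 0 0 0 0 0 0';python3 st.py
```

```text
t: 11.02
ee_pos: [0.6063, -0.0745, 0.18]
tcp_rot: [2.231, 2.208, 0.002]
wrist_force: [0.5, -1.2, 11.1]
grip_width: 0.0203
t 11.02 ee [ 0.6063 -0.0745  0.18  ] yaw 89.40 zax [ 2.3e-03 -9.0e-04 -1.0e+00] F [ 0.5 -1.2 11.1] M [ 0.03 -0.01 -0.08] w 0.0203 q [-13.  27.   5.  68.  -0. -12.]
t: 11.43
ee_pos: [0.6063, -0.0745, 0.18]
tcp_rot: [2.421, 1.999, 0.002]
wrist_force: [-0.9, -0.5, 10.6]
grip_width: 0.0209
t 11.43 ee [ 0.6063 -0.0745  0.18  ] yaw 79.10 zax [ 2.3e-03 -9.0e-04 -1.0e+00] F [-0.9 -0.5 10.6] M [ 0.07  0.01 -0.1 ] w 0.0209 q [-13.  27.   5.  68.  -0.  -2.]
```

```bash
python3 -m handwheel '0 0 .001 0 0 0 0;0 0 .001 0 0 0 0;0 0 .001 0 0 0 0;0 0 0 0 0 0 0;0 0 0 0 0 0 0';python3 st.py
```

```text
t: 11.85
ee_pos: [0.6063, -0.0745, 0.1827]
tcp_rot: [2.421, 1.999, 0.002]
wrist_force: [0.1, -1.1, 9.0]
grip_width: 0.0203
t 11.85 ee [ 0.6063 -0.0745  0.1827] yaw 79.10 zax [ 2.1e-03 -8.0e-04 -1.0e+00] F [ 0.1 -1.1  9. ] M [ 0.04 -0.13 -0.08] w 0.0203 q [-13.  27.   5.  68.  -0.  -2.]
```

```bash
python3 -m handwheel '0 0 .001 0 0 0 0;0 0 .001 0 0 0 0;0 0 0 0 0 0 0;0 0 0 0 0 0 0';python3 st.py;python3 -m handwheel '0 0 .001 0 0 0 0;0 0 .001 0 0 0 0;0 0 0 0 0 0 0;0 0 0 0 0 0 0';python3 st.py
```

```text
t: 12.18
ee_pos: [0.6063, -0.0745, 0.1845]
tcp_rot: [2.421, 1.999, 0.001]
wrist_force: [1.3, -0.5, 8.2]
grip_width: 0.0205
t 12.18 ee [ 0.6063 -0.0745  0.1845] yaw 79.10 zax [ 1.8e-03 -8.0e-04 -1.0e+00] F [ 1.3 -0.5  8.2] M [ 0.02 -0.25 -0.11] w 0.0205 q [-13.  27.   5.  69.  -0.  -2.]
t: 12.52
ee_pos: [0.6062, -0.0745, 0.1856]
tcp_rot: [2.421, 2.0, 0.001]
wrist_force: [2.6, -0.9, 5.1]
grip_width: 0.0205
t 12.52 ee [ 0.6062 -0.0745  0.1856] yaw 79.11 zax [ 1.e-03 -6.e-04 -1.e+00] F [ 2.6 -0.9  5.1] M [-0.11 -0.63 -0.06] w 0.0205 q [-13.  27.   5.  69.  -0.  -2.]
```

It rose to 13.1 mm below the face and stopped there, as expected when locked. I'll check with a small twist each way.

```bash
python3 -m handwheel '0 0 0 0 0 .03 0;0 0 0 0 0 .03 0;0 0 0 0 0 0 0;0 0 0 0 0 0 0';python3 st.py;python3 -m handwheel '0 0 0 0 0 -.03 0;0 0 0 0 0 -.03 0;0 0 0 0 0 0 0;0 0 0 0 0 0 0';python3 st.py
```

```text
t: 12.85
ee_pos: [0.606, -0.0748, 0.1856]
tcp_rot: [2.36, 2.071, -0.001]
wrist_force: [2.1, -2.1, 5.3]
grip_width: 0.0205
t 12.85 ee [ 0.606  -0.0748  0.1856] yaw 82.53 zax [ 5.0e-04 -1.1e-03 -1.0e+00] F [ 2.1 -2.1  5.3] M [-0.25 -0.48 -0.11] w 0.0205 q [-13.  27.   5.  69.  -0.  -5.]
t: 13.18
ee_pos: [0.6057, -0.0745, 0.1856]
tcp_rot: [2.422, 2.0, -0.001]
wrist_force: [1.3, -0.8, 6.7]
grip_width: 0.0206
t 13.18 ee [ 0.6057 -0.0745  0.1856] yaw 79.11 zax [ 1.e-04 -7.e-04 -1.e+00] F [ 1.3 -0.8  6.7] M [-0.18 -0.37 -0.06] w 0.0206 q [-13.  27.   5.  69.  -0.  -2.]
```

```bash
python3 -m handwheel '0 0 0 0 0 0 .05;0 0 0 0 0 0 .05;0 0 0 0 0 0 .05;0 0 0 0 0 0 .06;0 0 0 0 0 0 .06';python3 st.py;python3 -m handwheel '0 0 .01 0 0 0 .06;0 0 .03 0 0 0 .06;-.01 0 .03 0 0 0 .06;-.02 -.02 .01 0 0 0 .06;-.03 -.025 0 0 0 0 .06;-.03 -.025 0 0 0 0 .06;-.03 -.025 0 0 0 0 .03;-.02 -.02 0 0 0 0 0;-.02 -.02 0 0 0 0 0;0 0 0 0 0 0 0;0 0 0 0 0 0 0' ;python3 st.py
python3 - <<'E'
from ov import *
R=(0,0,255);B=(255,0,0)
for n,bx,f in(("top",(335,195,505,325),4.7),("side",(290,105,460,275),4.5)):
    im=manip.camera(n);cv2.imwrite(f"pics/{n}4.png",im[:,:,::-1]);crop(im,*bx,f,f"pics/c4{n}.png")
    m=(.6055,-.0738);z=.092;y=-.182
    draw(f"pics/{n}4.png",n,bx,f,[(circ(m,.05,.105),R),(circ(m,.034,z+.088),B),(rct((*m,y),.032,.011,z+.118),B)],f"pics/ov4{n}.png")
E
```

```text
t: 13.6
ee_pos: [0.6051, -0.074, 0.1846]
tcp_rot: [-2.421, -2.0, 0.002]
wrist_force: [0.5, -0.5, 1.3]
grip_width: 0.0598
t 13.60 ee [ 0.6051 -0.074   0.1846] yaw 79.13 zax [-1.8e-03  5.0e-04 -1.0e+00] F [ 0.5 -0.5  1.3] M [-0.02  0.01 -0.03] w 0.0598 q [-13.  27.   5.  69.   0.  -2.]
t: 14.52
ee_pos: [0.4452, -0.21, 0.2663]
tcp_rot: [2.424, 1.997, 0.001]
wrist_force: [0.5, 0.2, 0.6]
grip_width: 0.0004
t 14.52 ee [ 0.4452 -0.21    0.2663] yaw 78.97 zax [ 1.1e-03 -3.0e-04 -1.0e+00] F [0.5 0.2 0.6] M [ 0.   -0.04  0.04] w 0.0004 q [-33.  11.  -4.  74.   0. -22.]
```

View pics/ov4top.png

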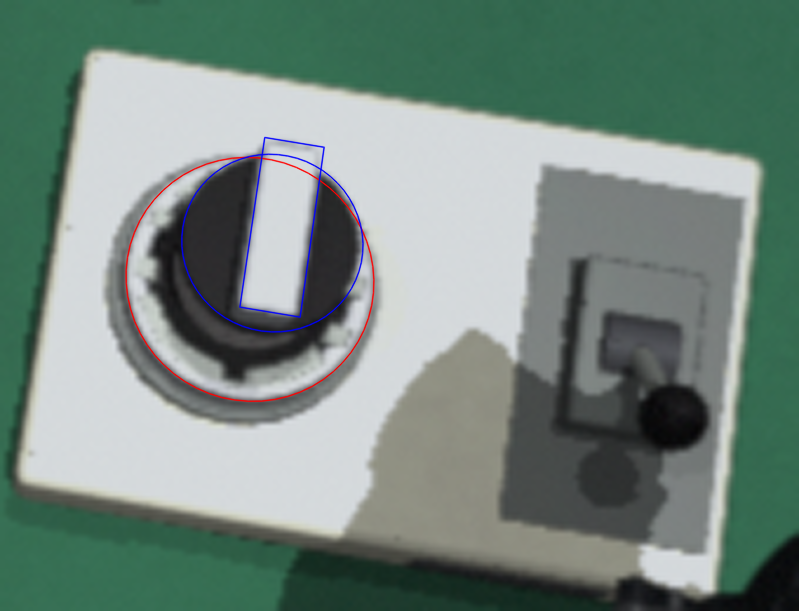

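View pics/ov4side.png

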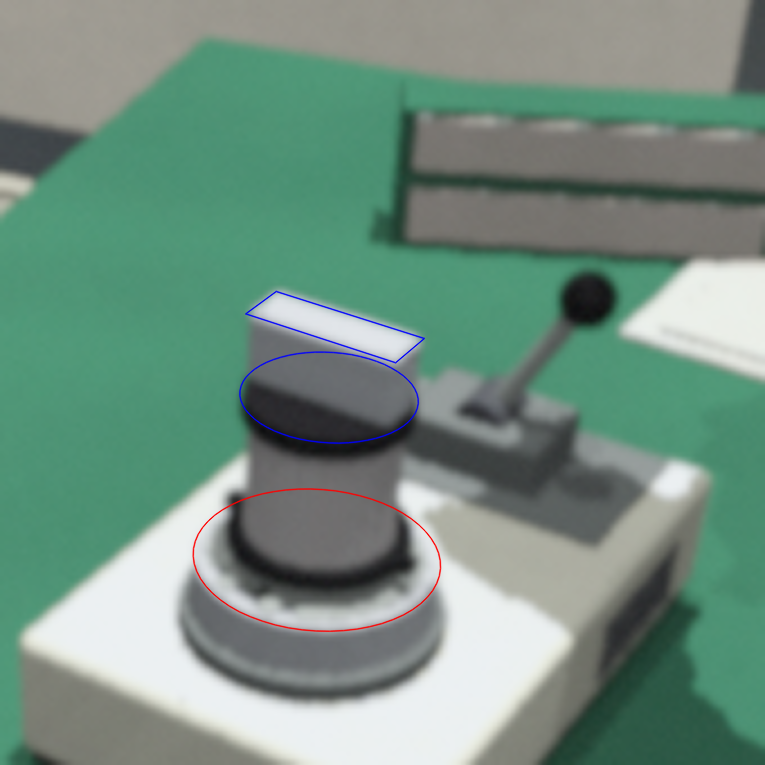

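The cup sits as predicted for locked: bar at world yaw about -10.4° and the right height in both views. Lever geometry: the pivot is at about (0.577, -0.231) and the ball leans 0.48 rad to the front, so the switch is at about 0.02. I'll push with closed fingers from the front, along (0.984, -0.181).

```bash
python3 -m handwheel '.025 -.003 -.02 0 0 0 0;.0275 -.004 -.03 0 0 0 0;0 0 -.03 0 0 0 0;0 0 -.03 0 0 0 0;0 0 -.011 0 0 0 0;0 0 0 0 0 0 0;0 0 0 0 0 0 0;0 0 0 0 0 0 0' 30;python3 st.py
python3 - <<'E'
from h import *
im=manip.camera("side");cv2.imwrite("pics/side5.png",im[:,:,::-1]);crop(im,340,105,500,255,4.5,"pics/c5.png")
E
```

```text
t: 15.28
ee_pos: [0.4996, -0.2161, 0.1456]
tcp_rot: [2.419, 2.001, 0.001]
wrist_force: [0.0, 0.3, 0.4]
grip_width: 0.0001
t 15.28 ee [ 0.4996 -0.2161  0.1456] yaw 79.20 zax [ 1.9e-03 -9.0e-04 -1.0e+00] F [0.  0.3 0.4] M [-0.02  0.01  0.03] w 0.0001 q [-30.  20. -10.  59.   0. -19.]
```

View pics/c5.png

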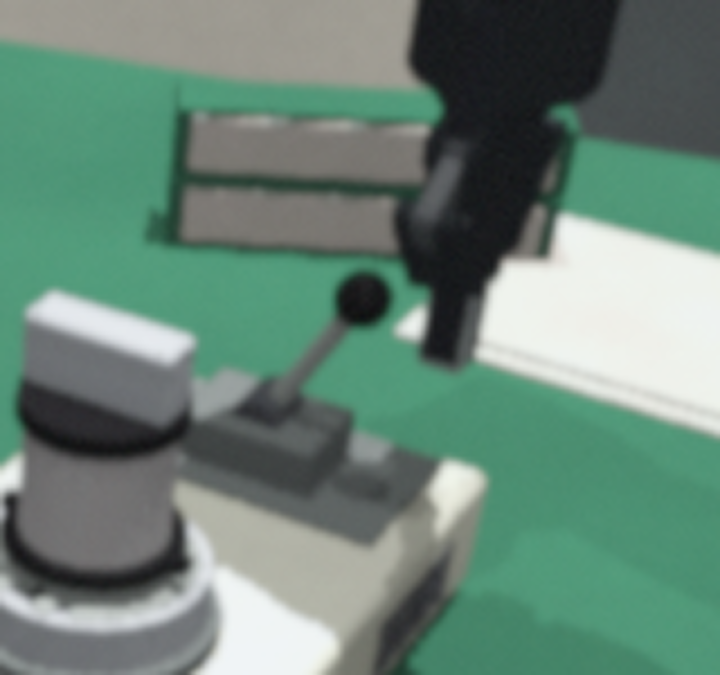

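```bash
python3 -m handwheel '.0098 -.0018 0 0 0 0 0;.0098 -.0018 0 0 0 0 0;.0098 -.0018 0 0 0 0 0;.0098 -.0018 0 0 0 0 0;.0098 -.0018 0 0 0 0 0;.0098 -.0018 0 0 0 0 0;.0098 -.0018 0 0 0 0 0;0 0 0 0 0 0 0;0 0 0 0 0 0 0' ;python3 st.py; python3 -m handwheel '.0059 -.0011 0 0 0 0 0;.0059 -.0011 0 0 0 0 0;.0039 -.0007 0 0 0 0 0;0 0 0 0 0 0 0;0 0 0 0 0 0 0' ;python3 st.py
```

```text
t: 16.08
ee_pos: [0.5679, -0.2292, 0.1457]
tcp_rot: [2.42, 2.0, 0.002]
wrist_force: [0.8, -0.7, -0.7]
grip_width: -0.0002
t 16.08 ee [ 0.5679 -0.2292  0.1457] yaw 79.14 zax [ 0.0023 -0.0011 -1.    ] F [ 0.8 -0.7 -0.7] M [ 0.03 -0.   -0.  ] w -0.0002 q [-28.  28.   1.  63.   0. -17.]
t: 16.5
ee_pos: [0.5829, -0.2317, 0.1443]
tcp_rot: [2.422, 2.001, 0.0]
wrist_force: [-0.4, 0.2, -0.9]
grip_width: 0.0
t 16.50 ee [ 0.5829 -0.2317  0.1443] yaw 79.13 zax [ 3.e-04  0.e+00 -1.e+00] F [-0.4  0.2 -0.9] M [-0.03 -0.05 -0.03] w 0.0000 q [-27.  30.   4.  65.   0. -17.]
```

```bash
python3 -m handwheel '.003 -.0005 0 0 0 0 0;.003 -.0005 0 0 0 0 0;0 0 0 0 0 0 0;0 0 0 0 0 0 0' ;python3 st.py; python3 -m handwheel '.002 -.0004 0 0 0 0 0;.001 -.0002 0 0 0 0 0;0 0 0 0 0 0 0;0 0 0 0 0 0 0' ;python3 st.py;  python3 - <<'E'
from h import *
for n,bx in(("side",(340,105,500,255)),("top",(375,205,535,325))):
    im=manip.camera(n);cv2.imwrite(f"pics/{n}6.png",im[:,:,::-1]);crop(im,*bx,4.5,f"pics/c6{n}.png")
E
```

```text
t: 16.83
ee_pos: [0.5888, -0.2327, 0.1443]
tcp_rot: [2.422, 2.001, 0.0]
wrist_force: [-0.1, 0.4, 0.3]
grip_width: -0.0002
t 16.83 ee [ 0.5888 -0.2327  0.1443] yaw 79.13 zax [ 2.e-04  1.e-04 -1.e+00] F [-0.1  0.4  0.3] M [ 0.02 -0.    0.01] w -0.0002 q [-27.  30.   5.  65.   0. -16.]
t: 17.17
ee_pos: [0.5913, -0.2332, 0.1442]
tcp_rot: [-2.421, -2.001, 0.0]
wrist_force: [-1.2, -0.6, 0.2]
grip_width: -0.0002
t 17.17 ee [ 0.5913 -0.2332  0.1442] yaw 79.13 zax [-6.e-04  3.e-04 -1.e+00] F [-1.2 -0.6  0.2] M [0.04 0.42 0.03] w -0.0002 q [-27.  31.   6.  65.  -0. -16.]
```

View pics/c6side.png

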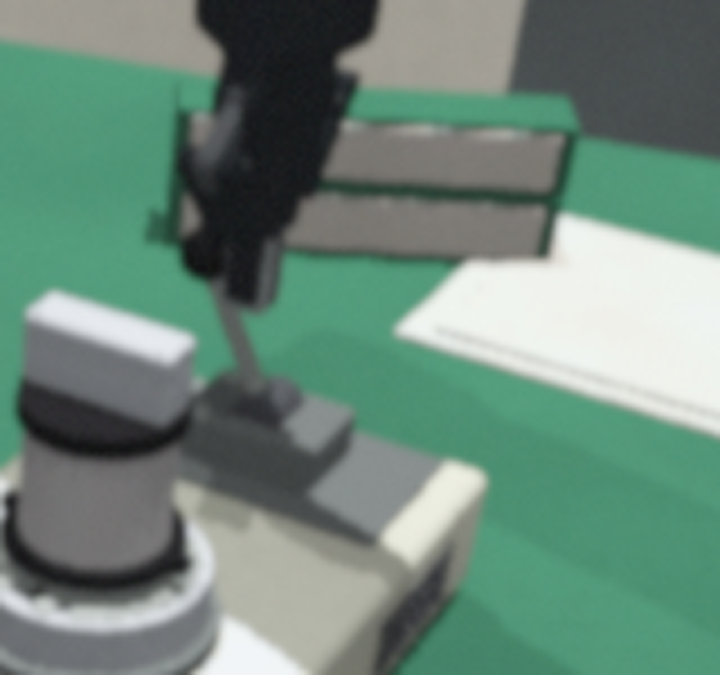

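```bash
python3 -m handwheel '.001 -.0002 0 0 0 0 0;.001 -.0002 0 0 0 0 0;0 0 0 0 0 0 0;0 0 0 0 0 0 0' ;python3 st.py; python3 -m handwheel '.001 -.0002 0 0 0 0 0;.0005 -.0001 0 0 0 0 0;0 0 0 0 0 0 0;0 0 0 0 0 0 0' ;python3 st.py
```

```text
t: 17.6
ee_pos: [0.5917, -0.2332, 0.144]
tcp_rot: [-2.42, -1.999, 0.004]
wrist_force: [-6.7, 1.8, 2.6]
grip_width: 0.0001
t 17.60 ee [ 0.5917 -0.2332  0.144 ] yaw 79.11 zax [-3.7e-03  8.0e-04 -1.0e+00] F [-6.7  1.8  2.6] M [ 0.28  1.27 -0.01] w 0.0001 q [-27.  31.   6.  66.  -0. -16.]
t: 17.93
ee_pos: [0.5919, -0.2333, 0.1439]
tcp_rot: [-2.419, -1.997, 0.006]
wrist_force: [-10.1, 2.2, 4.6]
grip_width: -0.0002
t 17.93 ee [ 0.5919 -0.2333  0.1439] yaw 79.10 zax [-0.0063  0.0012 -1.    ] F [-10.1   2.2   4.6] M [ 0.35  1.96 -0.01] w -0.0002 q [-27.  31.   6.  66.  -0. -16.]
```

Force rises with no further motion, so the lever is at its end stop. Backing off along the push line, lifting clear, then a final check.

```bash
python3 -m handwheel '-.006 .0011 0 0 0 0 0;-.02 .0036 0 0 0 0 0;-.03 .0054 0 0 0 0 0;-.03 .0054 .02 0 0 0 0;-.03 .0054 .03 0 0 0 0;-.02 -.02 .03 0 0 0 0;-.02 -.03 .02 0 0 0 0;-.02 -.03 0 0 0 0 0;0 0 0 0 0 0 0;0 0 0 0 0 0 0;0 0 0 0 0 0 0' ;python3 st.py
python3 - <<'E'
from ov import *
R=(0,0,255);B=(255,0,0)
p=np.array([.5766,-.2312,.092]);d=np.array([.9836,-.181,0])
for n,bx,f in(("top",(335,195,505,325),4.7),("side",(290,105,460,275),4.5)):
    im=manip.camera(n);cv2.imwrite(f"pics/{n}7.png",im[:,:,::-1])
    m=(.6055,-.0738);z=.092;y=-.182
    b=p+.08*(np.sin(.5)*d+np.cos(.5)*np.array([0,0,1]))
    draw(f"pics/{n}7.png",n,bx,f,[(circ(m,.05,.105),R),(rct((*m,y),.032,.011,z+.118),B),(circ(b,.013,b[2]),R),(np.array([p,b]),B)],f"pics/ov7{n}.png")
E
```

```text
t: 18.85
ee_pos: [0.4203, -0.2933, 0.2436]
tcp_rot: [2.422, 2.0, 0.002]
wrist_force: [0.7, -0.2, 0.3]
grip_width: 0.0
t 18.85 ee [ 0.4203 -0.2933  0.2436] yaw 79.09 zax [ 1.2e-03  1.0e-04 -1.0e+00] F [ 0.7 -0.2  0.3] M [-0.01  0.02 -0.01] w 0.0000 q [-42.  14.  -4.  72.   0. -31.]
```

View pics/ov7top.png

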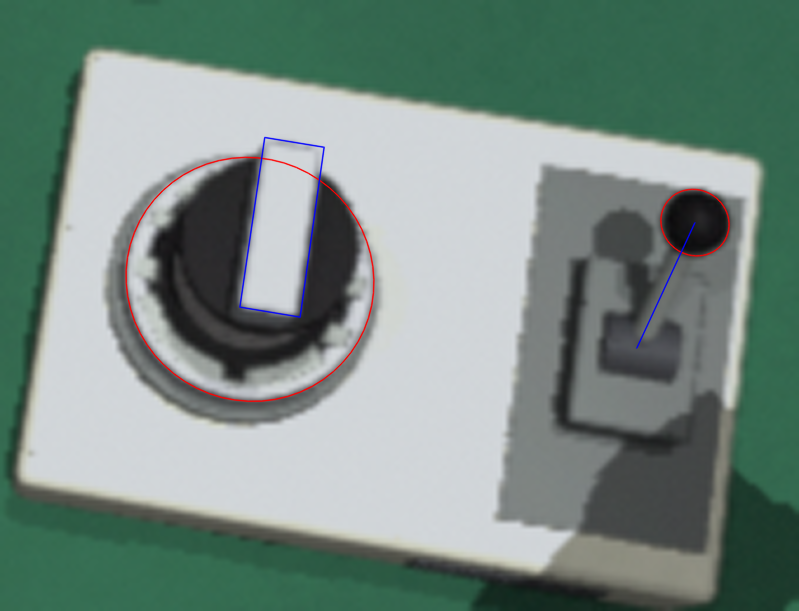

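View pics/ov7side.png

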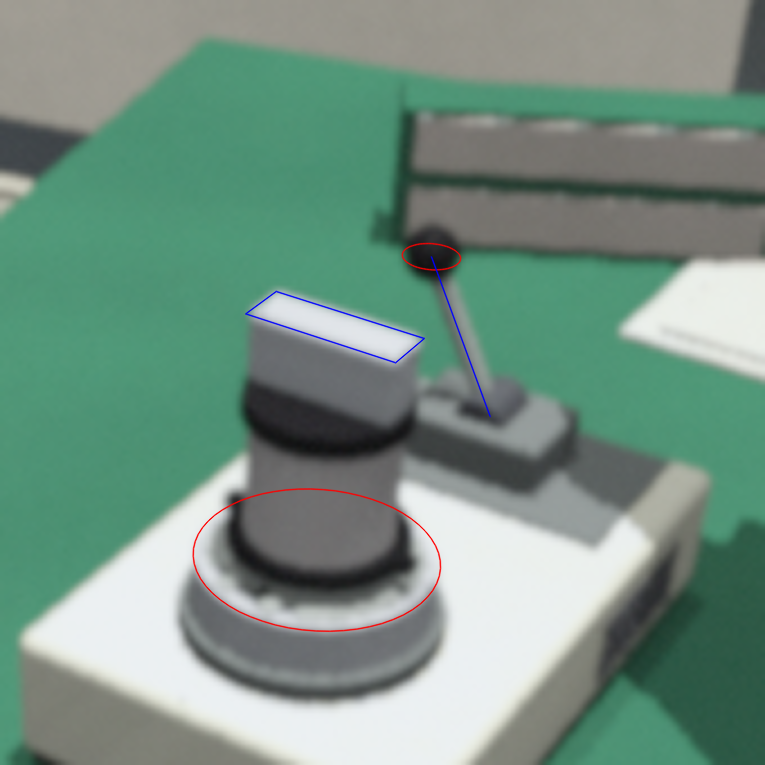

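View pics/top7.png

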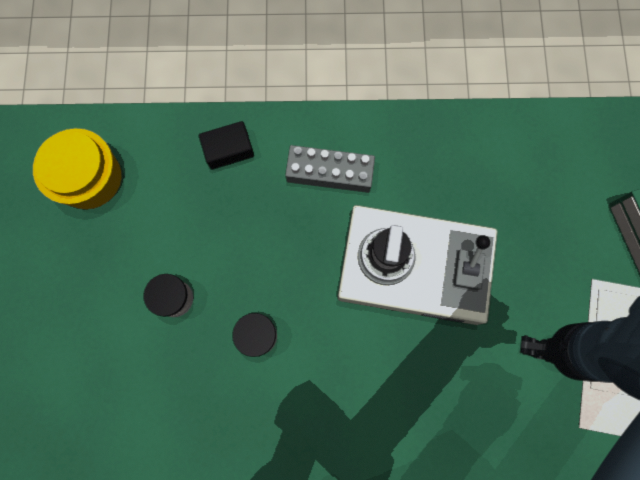

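The ball sits on the circle drawn for switch = 1.0, at about (483,242) in the top view. The cup bar stands on its locked outline. The jars at (167,295) and (255,335) and the rack at (330,168) haven't moved. Handing in.

```bash
python3 -c "
from plant import manip
print(manip.close_job())"
```

```text
the job is handed in; nothing more can be done
None
```

I fitted the cup on the mill, locked it, then threw the toggle lever fully over to the back, and handed the job in at about 19 s. The hand-in gives no verdict, so the result rests on the checks below.

**Cup:** I gripped it by the bar, lowered its lugs into the slots and pressed it 19 mm deep. The spring force matched the stated values on the way down. I turned it 80.5° clockwise, and on letting up it stopped 13.1 mm below the mount face, where 13 mm means locked. After release, its bar matched the locked height and yaw to about 1 px in the side view. In the top view, one end of the bar was up to about 2 px off.

**Lever:** It went to its end stop, where the force rose to 10 N with no further motion. After I backed off, the ball lay on the position expected for fully on in the top view, and about 1 px off it in the side view.

**Surroundings:** The jars and the rack are at the same pixels as at the start, and the gripper ended clear of everything.

**Inconclusive check:** A 3° twist each way in the locked position met only about 0.1 N m, so it did not prove the lock. Either there is play in the pockets or the grip slipped; the lock rests on the height and yaw above.

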